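Fit the stirring paddle on the pan stirrer

TASK

Fit the stirring paddle with the D-shaped hole onto the D-shaped drive shaft in the middle of the stirrer's pan: turn it so that the flat of its hole meets the flat of the shaft, keep hold of it while you lower it over the shaft, and leave it fully home, standing flat on the pan floor. Leave the square-holed paddle and the plain round spacer ring where they lie.

Things in the scene. Friction and masses are not known exactly. Their poses are not given: they have to be found in the camera images.
- paddle_mid (a point): Aluminium D-hole paddle, loose, upright, 0.2 kg. Hub 50 mm tall; D through hole of radius 18.5, its flat 9.5 from the axis on the +x side. Flat grip faces at +y and -y, 48 apart, 24 long, full height. Blades 10 thick, tops 23 above the underside: long one to 62 from the axis at -x, short one to 40 at +x (flat's side). Point: on the hole's axis, 25 above the underside; z up, x to the flat.
- shaft_foot (a point): Fixed upright dark steel D shaft mid-pan: radius 16 mm, flat 7 from the axis on the +x side; 44 tall, tapering above 32 to radius 11. Point: its foot on the pan floor (75 above the table); z up, x to the flat. White pan: inner radius 109, rim 20 above its floor, on a grey 250 mm square housing. With the paddle home its underside is on the pan floor, its middle 25 above this point.
- square_mid (a point): Bystander, loose: an aluminium paddle with a small square hole (22 mm wide), hub 46 mm square and 35 mm tall, three low blades reaching 56 mm from its axis. It does not fit the shaft. The point is at the middle of its hub, 17.5 mm above its underside.
- spacer_mid (a point): Bystander, loose: a plain round aluminium spacer ring, 56 mm outside, 40 mm round hole, 20 mm tall, without blades. The point is at its centre, 10 mm above its underside.
Not all that is in view belongs to the job. What is shaped like the part that bears paddle_mid but blue or green is not meant.

How it is judged (in metres and radians):
On the way:
1. the paddle, still held by the fingers, is lowered over the shaft (its underside less than 22 mm above the pan floor) (z of paddle_mid in the frame of shaft_foot below 0.047 m and horizontal distance between paddle_mid and shaft_foot below 0.01 m and contact force between the fingers and paddle above 0.5 N), for 0.1 s.
At the end, for the whole second after the job is handed in: The paddle is on the shaft, its underside within 6 mm of the pan floor, its axis within 10 mm of the shaft's, upright within 7 degrees, flat to flat within 23 degrees (z of paddle_mid in the frame of shaft_foot below 0.031 m and horizontal distance between paddle_mid and shaft_foot below 0.01 m and angle between paddle_mid's own z axis and vertical below 0.12 rad and angle between the x axis of paddle_mid and the x axis of shaft_foot, either way round below 0.4 rad); the robot touches nothing.
It fails at once if the square-holed paddle is moved by more than 30 mm (distance of square_mid from where it was at the start of the episode above 0.03 m).
It fails at once if the spacer ring is moved by more than 30 mm (distance of spacer_mid from where it was at the start of the episode above 0.03 m).
It also fails if it takes over 38 s, if anything falls off the work surface, if the arm or the gripper's body presses on something with over 40 N, if the wrist force passes 120 N, or if a joint passes its speed limit or range.

ROBOT

A 7-joint arm with a two-finger parallel gripper is mounted at the origin on the work surface. World frame = base frame: x ahead of the robot, y to its left, z up, the work surface at z = 0. Lengths are in mm, angles in rad, forces in N, time in s.
With the tool pointing down it reaches from about 400 to 875 mm from the base axis. Payload 4.4 kg.
Tool frame: the origin (TCP) lies at the very end of the fingers, on their centre line; the grasp point (between the pads) lies 19 mm behind it; z points along the fingers, y is the direction in which the jaws open and shut (so a half turn about z gives the same grasp; the last joint's range is limited). The gripper opens to 85 mm and grips with 20 to 120 N. Pads are 22 mm wide; open, the fingers measure 114 mm over their backs; the gripper's body (76 mm by 85 mm) begins 54 mm behind the grasp point. The pads swing forward as they close: fully open they stand 13 mm farther back than shut.
Start: joints at [1.047, 0.628, 0.038, 1.517, -0.027, 0.996, -0.02], TCP at [287.312, -583.069, 231.313] pointing down, gripper open.
Joint ranges: [-3.06, 3.06], [-0.37, 2.12], [-1.25, 1.32], [0.18, 2.47], [-1.1, 4.24], [0.23, 1.98], [-2.94, 2.94]. Speed limits (rad/s): [2.57, 2.57, 3.14, 3.14, 3.14, 3.14, 3.14].

INTERFACE

Orientations are given as [roll, pitch, yaw] about the fixed x, y, z axes, in that order (R = Rz(yaw) Ry(pitch) Rx(roll)).
In Python, from cell import ctrl, eyes gives the robot as it stands.
- The arm moves only by the tool move_arm, never from a script. Its argument "increments" is a list of rows, each a list of 6 numbers: the shift along the tool's x, y, z in cm, then the turn, a rotation vector about the tool's x, y, z in degrees. In form: [[x, y, z, wx, wy, wz], ...]. A call has 1 to 20 rows; each row is the pose to reach, as a shift and turn from the pose commanded when the call began, along the tool's axes at that moment; what a row does not reach only later rows make up. A row lasts 1/10 s, in which the tool goes at most 50 mm and 8.59 degrees, less where a joint would pass 70% of its speed; a pose out of reach is approached as far as the arm can. A call with a gripper value outside its range is refused whole. "grip" is the opening, from -1 (shut) to 1 (fully open), set as the call begins (left out, the last holds). The fingers move at their own pace and stop on an object; the grip force is fixed at half the most. Time passes only in rows, so rows that repeat a pose let the fingers close. It gives the time, the measured TCP pose, the force and the opening at its end, in the units of the state.
- ctrl.read_state(): the state, without advancing time (a new reading comes with each control period).
- eyes.get_image(name): name is "scene" or "side" or "wrist"; returns the picture (384x512x3 uint8, red, green, blue); there is no depth.
- eyes.calibration(name): a dict with "fx", "fy", "cx", "cy" (pixels), "pose" (4x4, takes a point from camera to world coordinates); the wrist camera has in their place "tool_from_camera" (4x4, takes a point from camera to tool coordinates, whose origin is the TCP and whose axes are the flange's). Camera axes: x right, y up, looking along -z (the intrinsics and any distortion apply to the point x, -y, -z); pixel columns grow to the right and rows downward; lengths in mm; the calibration is good to about 2 mm. A picture is of the moment at which its call begins: read the wrist's pose just before it. calibration takes no time and is no camera call.
- ctrl.finish_job(): hands the job in, once; it reports no verdict.
The state is a dict: "clock": time; "qpos": joint angles; "qd": joint speeds; "tau": joint torques, N m; "eef_pos": TCP position; "tool_rot": TCP orientation; "force": force on the tool from outside, world axes, zero at the start; "torque": the same for the moment, N m; "width": finger opening in mm.
Only numpy, scipy, OpenCV 4.12 (cv2) and the standard library are available. Lean on these libraries where they do the work, as an engineer would, in place of code of your own. Each camera call takes 0.05 s, during which the arm holds its last target. There are 200 camera calls.

## Working session

There is one attempt and no reset: what is moved stays moved. The work goes in short steps, Python scripts to look and compute and a tool call to move; the robot and the scene stay as the last step left them, time stands still between calls to the robot, and variables do not carry over. Pictures are saved under pics/ and viewed, about 8 in all and at most 12, crops included, and the job is handed in when it is done.

Besides the shell and the picture viewer there is one more tool, called after "Request:" by a JSON object that holds its "name" and its "arguments", one argument or row to a line. move_arm: Moves the arm, as the interface text tells. Its arguments: {"type":"object","properties":{"increments":{"type":"array","items":{"type":"array","items":{"type":"number"}}},"grip":{"type":"number"}},"required":["increments"]}

```bash
mkdir -p pics; ls; python3 - <<'E'
from cell import ctrl, eyes
import cv2, numpy as np
np.set_printoptions(precision=3,suppress=True)
s=ctrl.read_state(); print(s)
for n in ["scene","side","wrist"]:
    im=eyes.get_image(n); cv2.imwrite(f"pics/{n}0.png",im[:,:,::-1]); print(n,eyes.calibration(n))
a=cv2.imread("pics/scene0.png");b=cv2.imread("pics/side0.png")
E
```

```text
pics
{'clock': 0.0, 'qpos': array([ 1.047,  0.629,  0.038,  1.518, -0.027,  0.996, -0.02 ]), 'qd': array([-0.001,  0.001,  0.   , -0.001, -0.   , -0.   , -0.001]), 'tau': array([  0.   , -56.341,   1.226, -19.345,   0.011,   0.01 ,  -0.   ]), 'eef_pos': array([ 287.043, -582.475,  230.395]), 'tool_rot': array([-3.14 ,  0.   ,  0.458]), 'force': array([-0.244, -0.962, -0.383]), 'torque': array([-0.002,  0.002, -0.005]), 'width': 85.52977420904789}
scene {'fx': 365.0627303904434, 'fy': 365.0627303904434, 'cx': 251.94384716417866, 'cy': 197.81610783824252, 'pose': array([[   0.513,   -0.605,    0.609, 1155.263],
       [   0.859,    0.356,   -0.369, -391.005],
       [   0.006,    0.712,    0.702,  701.777],
       [   0.   ,    0.   ,    0.   ,    1.   ]])}
side {'fx': 484.58666923644546, 'fy': 484.58666923644546, 'cx': 262.6751180424086, 'cy': 186.40762092098296, 'pose': array([[ -0.996,   0.034,  -0.079, 517.325],
       [ -0.085,  -0.554,   0.828, 843.479],
       [ -0.016,   0.832,   0.555, 671.857],
       [  0.   ,   0.   ,   0.   ,   1.   ]])}
wrist {'fx': 335.9948812637625, 'fy': 335.9948812637625, 'cx': 250.519196311146, 'cy': 192.46345352312298, 'tool_from_camera': array([[   0.001,    0.952,    0.305,   77.307],
       [   1.   ,   -0.001,   -0.   ,   -1.143],
       [   0.   ,    0.305,   -0.952, -142.591],
       [   0.   ,    0.   ,    0.   ,    1.   ]])}
```

View pics/scene0.png

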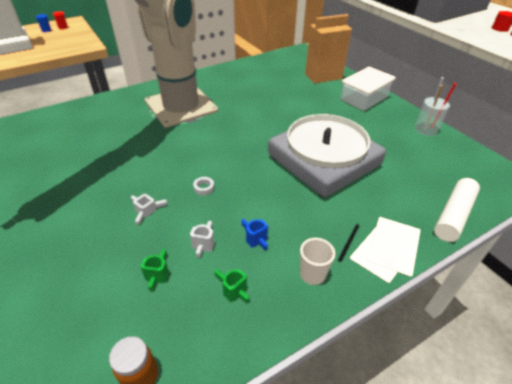

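View pics/side0.png

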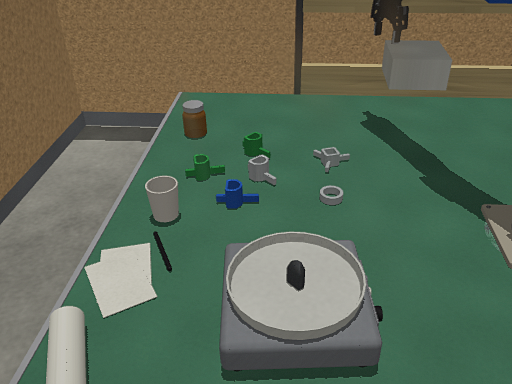

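The scene view shows the grey D-hub paddle at about (203,237), with its long blade towards (198,250). The square paddle is at (145,203), the ring at (204,186) and the pan with its shaft at (326,135). In the side view the paddle is at (260,168) and the shaft at (296,275).

```bash
cat > h.py <<'E'
from cell import ctrl, eyes
import cv2, numpy as np
from scipy.spatial.transform import Rotation as R
np.set_printoptions(precision=2,suppress=True)
def T(s):
    M=np.eye(4); M[:3,:3]=R.from_euler('xyz',s['tool_rot']).as_matrix(); M[:3,3]=s['eef_pos']; return M
def cam(n,s=None):
    c=eyes.calibration(n); P=c['pose'] if n!='wrist' else T(s)@c['tool_from_camera']
    return c,P
def ray(cp,u,v):
    c,P=cp; d=P[:3,:3]@np.array([(u-c['cx'])/c['fx'],-(v-c['cy'])/c['fy'],-1.]); return P[:3,3],d
def onz(cp,u,v,z):
    o,d=ray(cp,u,v); return o+d*(z-o[2])/d[2]
def tri(a,b):
    A=[];B=[]
    for o,d in (a,b):
        d=d/np.linalg.norm(d); M=np.eye(3)-np.outer(d,d); A.append(M);B.append(M@o)
    p=np.linalg.solve(sum(A),sum(B)); g=[np.linalg.norm(M@(p-o)) for M,(o,d) in zip(A,(a,b))]
    return p,max(g)
def proj(cp,p):
    c,P=cp; q=P[:3,:3].T@(np.asarray(p,float)-P[:3,3]); return c['cx']+c['fx']*q[0]/-q[2], c['cy']-c['fy']*q[1]/-q[2]
def shot(name):
    s=ctrl.read_state(); im=eyes.get_image('wrist')[:,:,::-1].copy(); cv2.imwrite(f'pics/{name}.png',im); np.save(f'pics/{name}.npy',T(s)); return s,im
def wcam(name):
    c=eyes.calibration('wrist'); return c,np.load(f'pics/{name}.npy')@c['tool_from_camera']
E
python3 - <<'E'
from h import *
a=cam('scene');b=cam('side')
for n,p,q in [('paddle',(203,230),(259,161)),('square',(144,202),(330,155)),('ring',(204,186),(331,195)),('shafttop',(327,130),(295,263)),('blue',(256,228),(233,185))]:
    print(n,*tri(ray(a,*p),ray(b,*q)))
A=cv2.imread('pics/scene0.png')[110:270,120:380];B=cv2.imread('pics/side0.png')[120:310,210:380]
cv2.imwrite('pics/crop.png',np.hstack([cv2.resize(A,(420,258)),cv2.resize(B,(231,258))]))
E
```

```text
paddle [ 624.29 -200.92   49.12] 1.4324101946566568
square [ 442.3  -284.82   25.28] 2.61923662164199
ring [ 445.73 -118.04    9.11] 0.08573285093878824
shafttop [522.11 239.33 116.18] 1.5950626413685096
blue [677.16 -90.28  46.21] 0.862971153673068
```

Request:
{"name": "move_arm", "arguments": {
  "increments": [
    [4,-1.6,0,0,0,0],
    [8.5,-3.5,0,0,0,0],
    [13,-5.3,0,0,0,0],
    [17.5,-7.2,0.5,0,0,0],
    [22,-9,1,0,0,0],
    [26.5,-10.9,1.5,0,0,0],
    [31,-12.7,2,0,0,0],
    [35.5,-14.6,2.5,0,0,0],
    [40,-16.4,3,0,0,0],
    [44,-18.1,3,0,0,0],
    [46,-19,3,0,0,0],
    [47,-19.4,3,0,0,0],
    [47,-19.4,3,0,0,0],
    [47,-19.4,3,0,0,0],
    [47,-19.4,3,0,0,0]
  ],
  "grip": 1
}}

```text
clock: 1.65
eef_pos: [621.8, -203.9, 201.4]
tool_rot: [3.141, 0.001, 0.454]
force: [0.8, -0.2, 0.6]
width: 85.5
```

```bash
python3 - <<'E'
from h import *
s,im=shot('w1'); print(s['eef_pos'],s['tool_rot'],s['force'],s['qpos'])
print(proj(wcam('w1'),(624,-201,50)))
E
```

```text
[ 621.78 -203.91  201.41] [3.14 0.   0.45] [ 0.75 -0.19  0.65] [ 0.25  0.67  0.04  1.54 -0.03  0.94 -0.82]
(np.float64(249.79043705138093), np.float64(170.79116761495965))
```

View pics/w1.png

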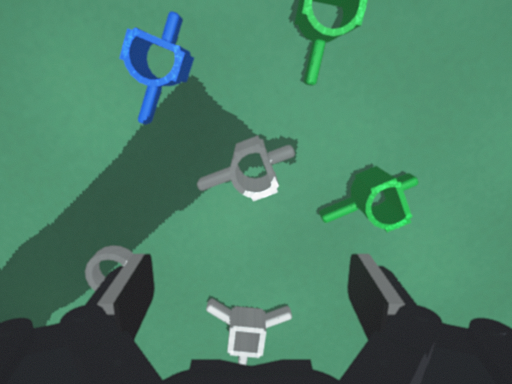

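The wrist view shows the paddle hub at about (252,170). The long blade tip is at (200,184) and the short one at (293,153). The ring is at (112,270) and the square paddle at (247,335), both clear of the paddle.

```bash
python3 - <<'E'
from h import *
w=cv2.imread('pics/w1.png');a=cv2.imread('pics/scene0.png');b=cv2.imread('pics/side0.png')
def cr(i,x,y,w_,h_,W,H): return cv2.resize(i[y:y+h_,x:x+w_],(W,H),interpolation=cv2.INTER_CUBIC)
g=lambda i:(255*(i/255.)**.5).astype(np.uint8)
c1=g(cr(w,190,125,120,90,480,360))
c2=np.vstack([g(cr(a,307,115,40,30,240,180)),g(cr(b,276,250,40,30,240,180))])
cv2.imwrite('pics/c1.png',np.hstack([c1,c2]))
hsv=cv2.cvtColor(w,cv2.COLOR_BGR2HSV)
m=(hsv[...,1]<60).astype(np.uint8)
n,l,st,ce=cv2.connectedComponentsWithStats(m)
k=l[165,235]; print(k,st[k],ce[k])
E
```

```text
1 [ 197  136   98   65 2562] [249.78 169.73]
```

View pics/c1.png

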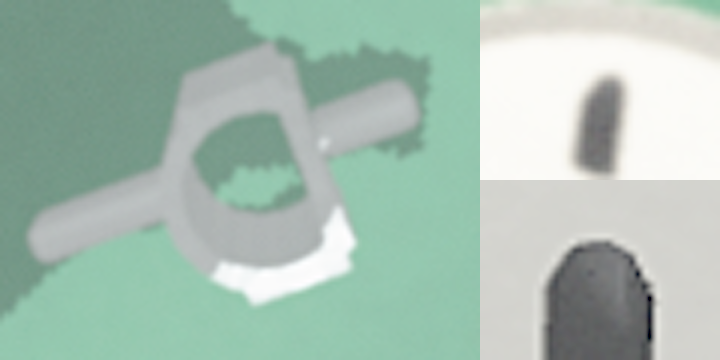

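```bash
python3 - <<'E'
from h import *
w=wcam('w1'); f=lambda x,y,z: onz(w,190+x/4,125+y/4,z)
print('top centre',f(264,188,50), 'edges mid',f(269,187,50))
L=f(45,233,21);S=f(402,103,21);d=S-L; print(L,S,np.linalg.norm(d),'blade yaw',np.degrees(np.arctan2(d[1],d[0])), 'axis from tips',S-d/102*40)
for p,q in [((180,108),(295,65)),((248,305),(352,270))]:
    a,b=f(*p,50),f(*q,50); e=b-a; print(np.linalg.norm(e),np.degrees(np.arctan2(e[1],e[0])))
s=ctrl.read_state(); print(s['eef_pos'],np.degrees(s['tool_rot']))
# shaft from scene/side: blob of dark within the pan
for n,box in [('scene',(305,115,45,35)),('side',(270,245,50,50))]:
    im=cv2.imread(f'pics/{n}0.png'); x,y,W,H=box; g=im[y:y+H,x:x+W].max(2)<110
    v,u=np.nonzero(g); v+=y;u+=x; print(n,u.min(),u.max(),v.min(),v.max(),[ (r,u[v==r].min(),u[v==r].max()) for r in range(v.min(),v.max()+1,3)])
E
```

```text
top centre [ 625.45 -206.52   50.  ] edges mid [ 626.16 -207.43   50.  ]
[ 584.51 -166.19   21.  ] [ 652.77 -230.88   21.  ] 94.0465743512817 blade yaw -43.46487348673185 axis from tips [ 626.01 -205.51   21.  ]
27.050135888885105 -43.298068160649926
25.357715748572996 -44.28379129260712
[ 621.93 -203.7   201.47] [179.96   0.06  26.04]
scene 323 329 129 143 [(129, np.int64(327), np.int64(329)), (132, np.int64(325), np.int64(329)), (135, np.int64(324), np.int64(329)), (138, np.int64(324), np.int64(329)), (141, np.int64(323), np.int64(328))]
side 286 304 260 290 [(260, np.int64(294), np.int64(297)), (263, np.int64(289), np.int64(301)), (266, np.int64(287), np.int64(303)), (269, np.int64(287), np.int64(304)), (272, np.int64(287), np.int64(304)), (275, np.int64(286), np.int64(304)), (278, np.int64(286), np.int64(304)), (281, np.int64(287), np.int64(304)), (284, np.int64(289), np.int64(304)), (287, np.int64(294), np.int64(303)), (290, np.int64(298), np.int64(300))]
```

Request:
{"name": "move_arm", "arguments": {
  "increments": [
    [0.1,0.2,1,0,0,8],
    [0.2,0.4,2,0,0,16],
    [0.2,0.4,3,0,0,24],
    [0.2,0.4,4,0,0,32],
    [0.2,0.4,5,0,0,40],
    [0.2,0.4,6,0,0,48],
    [0.2,0.4,7,0,0,56],
    [0.2,0.4,8,0,0,64],
    [0.2,0.4,8,0,0,69.7],
    [0.2,0.4,8,0,0,69.7],
    [0.2,0.4,8,0,0,69.7]
  ],
  "grip": 1
}}

```text
clock: 2.8
eef_pos: [626.5, -205.0, 121.6]
tool_rot: [3.141, -0.001, -0.757]
force: [-0.8, 0.3, -0.4]
width: 85.7
```

```bash
python3 - <<'E'
from h import *
s,im=shot('w2'); print(s['eef_pos'],np.degrees(s['tool_rot']))
c=(255*(im[130:380,100:420]/255.)**.6).astype(np.uint8); cv2.imwrite('pics/c2.png',cv2.resize(c,(768,600)))
print('expected centre',proj(wcam('w2'),(625.7,-206.3,50)))
E
```

```text
[ 626.52 -204.98  121.63] [179.99  -0.03 -43.4 ]
expected centre (np.float64(252.14835294741053), np.float64(203.40858579585367))
```

View pics/c2.png

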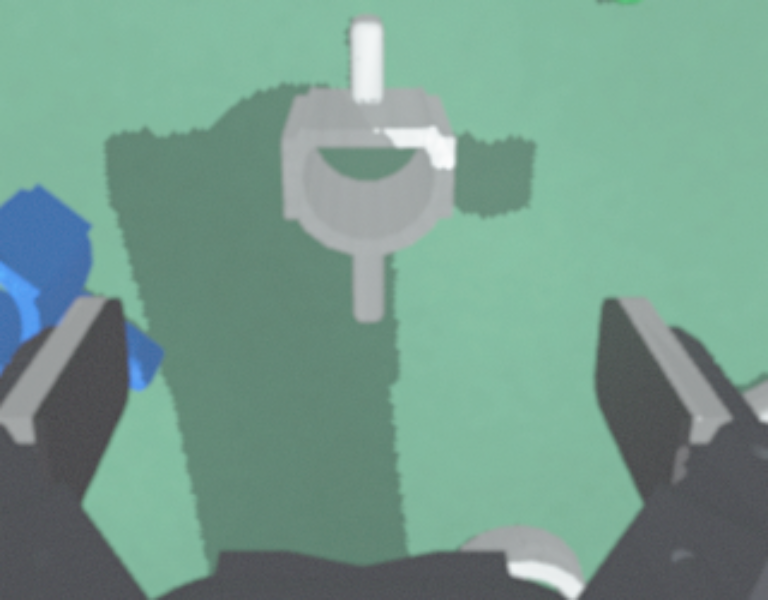

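The near view shows the hub at about pixel (254,206) full-frame, with its blades vertical in the image. It is aligned with the jaws to about 1°. I'll descend with a small correction and grip.

Request:
{"name": "move_arm", "arguments": {
  "increments": [
    [-0.1,0.2,2,0,0,0],
    [-0.1,0.2,4.5,0,0,0],
    [-0.1,0.2,7,0,0,0],
    [-0.1,0.2,9,0,0,0],
    [-0.1,0.2,10.3,0,0,0],
    [-0.1,0.2,11,0,0,0],
    [-0.1,0.2,11,0,0,0],
    [-0.1,0.2,11,0,0,0]
  ],
  "grip": 1
}}

```text
clock: 3.65
eef_pos: [625.3, -205.2, 12.2]
tool_rot: [-3.141, -0.001, -0.759]
force: [0.4, 0.6, 0.4]
width: 85.6
```

Request:
{"name": "move_arm", "arguments": {
  "increments": [
    [0,0,0,0,0,0],
    [0,0,0,0,0,0],
    [0,0,0,0,0,0],
    [0,0,0,0,0,0],
    [0,0,0,0,0,0],
    [0,0,0,0,0,0],
    [0,0,0,0,0,0],
    [0,0,0,0,0,0]
  ],
  "grip": -1
}}

```text
clock: 4.45
eef_pos: [625.3, -205.1, 12.2]
tool_rot: [-3.141, -0.001, -0.759]
force: [-0.5, 0.8, 6.0]
width: 47.2
```

Request:
{"name": "move_arm", "arguments": {
  "increments": [
    [0,0,-2,0,0,0],
    [0,0,-5.5,0,0,0],
    [0,0,-9.5,0,0,0],
    [-2,-0.9,-13,0,0,-2],
    [-6,-2.7,-15.5,0,0,-5],
    [-10,-4.5,-15.8,0,0,-9],
    [-14,-6.4,-15.8,0,0,-13],
    [-18,-8.2,-15.8,0,0,-17],
    [-22,-10,-15.8,0,0,-21],
    [-26,-11.8,-15.8,0,0,-25],
    [-30,-13.6,-15.8,0,0,-29],
    [-34,-15.4,-15.8,0,0,-33],
    [-38,-17.2,-15.8,0,0,-37],
    [-41,-18.6,-15.8,0,0,-41],
    [-43,-19.5,-15.8,0,0,-43.5],
    [-43.6,-19.8,-15.8,0,0,-43.5],
    [-43.6,-19.8,-15.8,0,0,-43.5],
    [-43.6,-19.8,-15.8,0,0,-43.5]
  ]
}}

```text
clock: 6.25
eef_pos: [445.0, 237.2, 169.2]
tool_rot: [3.14, -0.0, -0.002]
force: [0.2, -0.4, -2.1]
width: 47.1
```

```bash
python3 - <<'E'
from h import *
s,im=shot('w3'); print(s['eef_pos'],np.degrees(s['tool_rot']),s['force'],s['width'],s['qpos'])
im=cv2.resize((255*(im/255.)**.6).astype(np.uint8),(768,576),interpolation=cv2.INTER_CUBIC);cv2.imwrite('pics/c3.png',im)
print(proj(wcam('w3'),(522,239,119)))
E
```

```text
[444.96 237.23 169.19] [179.93  -0.01  -0.11] [ 0.15 -0.39 -2.08] 47.11958907200888 [-0.7   0.52  0.22  1.99 -0.18  0.65 -1.94]
(np.float64(248.21803796175033), np.float64(84.36826629232665))
```

View pics/c3.png

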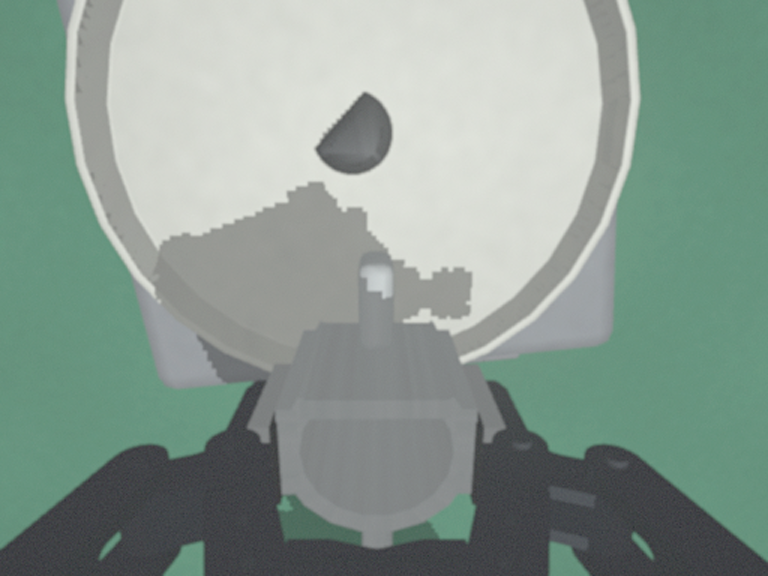

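```bash
python3 - <<'E'
from h import *
w=wcam('w3'); im=cv2.imread('pics/w3.png')
g=im.max(2); m=np.zeros_like(g); m[50:125,195:275]=(g[50:125,195:275]<105)
n,l,st,ce=cv2.connectedComponentsWithStats(m); k=1+st[1:,4].argmax(); m=(l==k).astype(np.uint8)
print(st[k],ce[k])
c=max(cv2.findContours(m,cv2.RETR_EXTERNAL,cv2.CHAIN_APPROX_NONE)[0],key=len)[:,0].astype(float)
for z in (75,107,119):
    P=np.array([onz(w,u,v,z)[:2] for u,v in c])
    # ends of flat: farthest pair
    D=np.linalg.norm(P[:,None]-P[None],axis=2)
    (cx,cy),r=cv2.minEnclosingCircle(P.astype(np.float32))
    # flat: points lying along the edge near line up-left
    a,b=onz(w,318/1.5,150/1.5,z)[:2],onz(w,365/1.5,92/1.5,z)[:2]
    t=(b-a)/np.linalg.norm(b-a); nn=np.array([-t[1],t[0]]); q=(P-a)@t; e=(P-a)@nn
    L=np.linalg.norm(b-a); s=(abs(e)<2.5)&(q>3)&(q<L-3)
    v=cv2.fitLine(P[s].astype(np.float32),cv2.DIST_L2,0,.01,.01).ravel()
    nrm=np.array([-v[1],v[0]]); nrm*=np.sign(nrm@(v[2:]-P.mean(0)))
    far=P[e*np.sign(e[np.abs(e).argmax()])>5]
    A=np.c_[2*far,np.ones(len(far))]; sol=np.linalg.lstsq(A,(far**2).sum(1),rcond=None)[0]
    R_=np.sqrt(sol[2]+sol[:2]@sol[:2])
    print(z,'flat yaw',np.degrees(np.arctan2(nrm[1],nrm[0])),'arc',sol[:2],R_,'flat dist',(v[2:]-sol[:2])@nrm)
Tm=np.load('pics/w3.npy'); 
print('proj hub-top axis', proj(w,(Tm@[0,0,-37.8,1])[:3]), 'seen x',376.5/1.5)
for x in (-5,0,5): print(x,[proj(w,(Tm@[x+dx,0,-37.8,1])[:3])[1]*1.5 for dx in (9.5,-18.5)])
# pan rim centre check
E
```

```text
[ 210   62   51   54 1791] [238.13  91.52]
75 flat yaw 45.463707 arc [519.57 248.68] 17.64873825728022 flat dist 7.739413610001865
107 flat yaw 45.46285 arc [519.86 247.26] 15.263513113849031 flat dist 6.693882449433189
119 flat yaw 45.426617 arc [519.98 246.74] 14.37803301822547 flat dist 6.287860495631329
proj hub-top axis (np.float64(252.51252216591737), np.float64(304.6997036268928)) seen x 251.0
-5 [np.float64(441.22600208693393), np.float64(534.2679743886774)]
0 [np.float64(423.2206003076618), np.float64(518.558376936545)]
5 [np.float64(404.7526101300465), np.float64(502.4722596371755)]
```

The wrist view shows the shaft's D at about (237,91) full-frame, with its flat facing up-left. That puts the flat normal at a world yaw of about 45–51°. The paddle is held square in the jaws. I'll turn to match and check from there.

Request:
{"name": "move_arm", "arguments": {
  "increments": [
    [0.5,1,0,0,0,-8],
    [1,2,0,0,0,-16],
    [1.5,3,0,0,0,-24],
    [2,4,0,0,0,-32],
    [2.3,4.7,0,0,0,-40],
    [2.3,4.7,0,0,0,-48],
    [2.3,4.7,0,0,0,-48],
    [2.3,4.7,0,0,0,-48]
  ]
}}

```text
clock: 7.1
eef_pos: [467.8, 190.7, 169.3]
tool_rot: [3.141, 0.0, 0.833]
force: [0.2, -0.7, -2.5]
width: 47.3
```

```bash
python3 - <<'E'
from h import *
s,im=shot('w4'); print(s['eef_pos'],np.degrees(s['tool_rot']),s['width'],s['qpos'])
c=im[40:140,190:310]; a=cv2.resize((255*(c/255.)**.5).astype(np.uint8),(480,400),interpolation=cv2.INTER_CUBIC)
d=im[230:370,170:330];b=cv2.resize((255*(d/255.)**.5).astype(np.uint8),(320,280),interpolation=cv2.INTER_CUBIC)
o=np.zeros((400,800,3),np.uint8);o[:,:480]=a;o[:280,480:]=b
cv2.imwrite('pics/c4.png',o)
w=wcam('w4')
print(proj(w,(520,247.3,107)))
E
```

```text
[467.82 190.7  169.28] [179.99   0.01  47.71] 47.307293585761144 [-0.42  0.51 -0.03  1.98  0.03  0.65 -1.21]
(np.float64(253.75119908136918), np.float64(86.11790710680029))
```

View pics/c4.png

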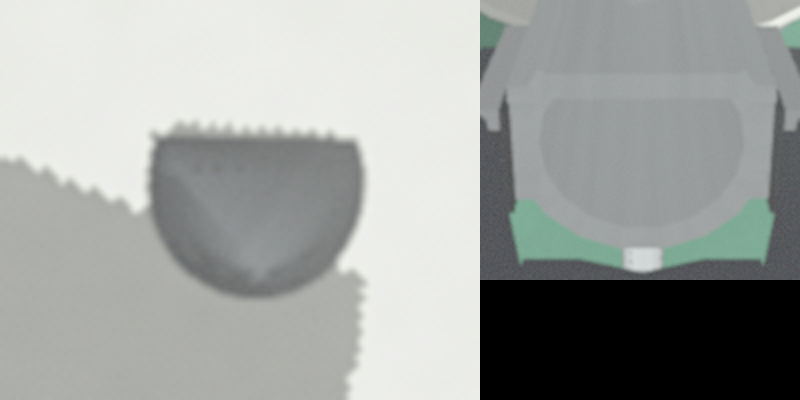

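The flat now lies horizontal to within about 1°. The shaft centre is at pixel (254.3,87), which agrees with the previous view to under 1 mm. I'll move over the shaft and start down.

Request:
{"name": "move_arm", "arguments": {
  "increments": [
    [2,0,0,0,0,0.5],
    [4.5,0.1,0,0,0,1],
    [6.5,0.1,0,0,0,1],
    [7.5,0.14,0,0,0,1],
    [7.53,0.14,1,0,0,1],
    [7.53,0.14,2.2,0,0,1],
    [7.53,0.14,3.2,0,0,1],
    [7.53,0.14,3.2,0,0,1],
    [7.53,0.14,3.2,0,0,1]
  ]
}}

```text
clock: 8.05
eef_pos: [518.3, 246.2, 136.8]
tool_rot: [-3.141, 0.001, 0.82]
force: [0.7, 1.0, -2.2]
width: 47.2
```

```bash
python3 - <<'E'
from h import *
s,im=shot('w5'); print(s['eef_pos'],np.degrees(s['tool_rot']),s['width'],s['force'])
a=eyes.get_image('side')[:,:,::-1];b=eyes.get_image('scene')[:,:,::-1]
c=cv2.resize((255*(im[230:380,160:340]/255.)**.5).astype(np.uint8),(360,300))
f=lambda i,x,y:cv2.resize(i[y:y+110,x:x+100],(400,440),interpolation=cv2.INTER_CUBIC)
o=np.hstack([f(a,245,205),f(b,277,80)])
o2=np.zeros((440,800,3),np.uint8);o2[:,:]=o
cv2.imwrite('pics/c5.png',np.hstack([cv2.resize(o2,(545,300)),c[:,:255]]) if 0 else o2)
E
```

```text
[518.35 246.23 136.83] [-179.98    0.08   46.99] 47.22606958939936 [ 0.68  0.97 -2.16]
```

View pics/c5.png

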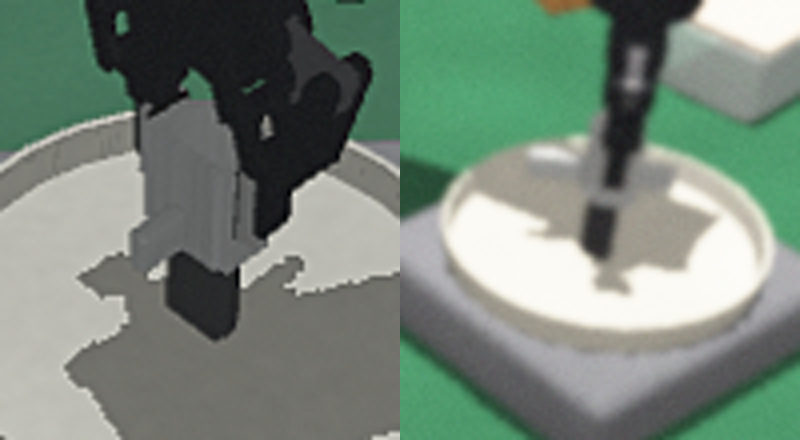

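In both outside views the hub stands centred just above the shaft, with side-view shaft edges at about columns 286–305 under the hub. I'll lower it in stages and watch the force.

Request:
{"name": "move_arm", "arguments": {
  "increments": [
    [0,0,0.4,0,0,0],
    [0,0,0.8,0,0,0],
    [0,0,1.2,0,0,0],
    [0,0,1.5,0,0,0],
    [0,0,1.8,0,0,0],
    [0,0,1.8,0,0,0]
  ]
}}

```text
clock: 8.8
eef_pos: [518.6, 246.8, 118.8]
tool_rot: [-3.141, 0.001, 0.821]
force: [-0.2, -1.2, -1.8]
width: 47.6
```

Request:
{"name": "move_arm", "arguments": {
  "increments": [
    [0,0,0.4,0,0,0],
    [0,0,0.8,0,0,0],
    [0,0,1.2,0,0,0],
    [0,0,1.6,0,0,0],
    [0,0,2,0,0,0],
    [0,0,2,0,0,0]
  ]
}}

```text
clock: 9.4
eef_pos: [518.5, 246.7, 98.6]
tool_rot: [-3.141, 0.001, 0.821]
force: [0.1, -0.1, -2.0]
width: 47.3
```

No contact force yet, and the underside is about 11 mm above the floor. I'll go on down to the floor.

Request:
{"name": "move_arm", "arguments": {
  "increments": [
    [0,0,0.3,0,0,0],
    [0,0,0.6,0,0,0],
    [0,0,0.8,0,0,0],
    [0,0,0.9,0,0,0],
    [0,0,1.0,0,0,0],
    [0,0,1.05,0,0,0],
    [0,0,1.05,0,0,0]
  ]
}}

```text
clock: 10.1
eef_pos: [518.9, 246.9, 88.8]
tool_rot: [3.142, -0.0, 0.821]
force: [-0.9, 0.4, -0.7]
width: 47.7
```

Request:
{"name": "move_arm", "arguments": {
  "increments": [
    [0,0,0.08,0,0,0],
    [0,0,0.15,0,0,0],
    [0,0,0.2,0,0,0],
    [0,0,0.2,0,0,0]
  ]
}}

```text
clock: 10.5
eef_pos: [518.9, 247.0, 87.2]
tool_rot: [3.142, -0.0, 0.821]
force: [-1.1, 0.2, 1.8]
width: 47.4
```

The force has changed sign, so the paddle is on the floor. I'll open the jaws, wait, and rise straight up.

Request:
{"name": "move_arm", "arguments": {
  "increments": [
    [0,0,0,0,0,0],
    [0,0,0,0,0,0],
    [0,0,0,0,0,0],
    [0,0,0,0,0,0],
    [0,0,0,0,0,0],
    [0,0,0,0,0,0],
    [0,0,0,0,0,0]
  ],
  "grip": 1
}}

```text
clock: 11.2
eef_pos: [518.9, 246.9, 86.8]
tool_rot: [3.142, -0.0, 0.821]
force: [-0.1, -0.1, 0.8]
width: 85.6
```

Request:
{"name": "move_arm", "arguments": {
  "increments": [
    [0,0,-1,0,0,0],
    [0,0,-2.5,0,0,0],
    [0,0,-5,0,0,0],
    [0,0,-8,0,0,0],
    [0,0,-11,0,0,0],
    [-3,0,-13,0,0,0],
    [-6,0,-13,0,0,0],
    [-7,0,-13,0,0,0],
    [-7,0,-13,0,0,0]
  ],
  "grip": 1
}}

```text
clock: 12.1
eef_pos: [470.6, 194.7, 217.5]
tool_rot: [3.141, -0.0, 0.82]
force: [0.2, 0.3, 0.4]
width: 85.4
```

```bash
python3 - <<'E'
from h import *
s,im=shot('w6'); print(s['clock'],s['eef_pos'],s['width'],s['force'])
a=eyes.get_image('side')[:,:,::-1]; cv2.imwrite('pics/side6.png',a)
b=eyes.get_image('scene')[:,:,::-1]; cv2.imwrite('pics/scene6.png',b)
f=lambda i,x,y,w,h:cv2.resize(i[y:y+h,x:x+w],(400,int(400*h/w)),interpolation=cv2.INTER_CUBIC)
cv2.imwrite('pics/c6.png',np.hstack([f(im,130,20,240,240),f(a,220,215,160,160)]))
# hub top height from side/scene not needed by search: predicted pixels for home hub top
w=wcam('w6'); y=np.radians(46.7)
print('hub top axis',proj(w,(520,247.3,125)))
# bystanders: motion between first and last side picture
d=cv2.absdiff(cv2.imread('pics/side0.png'),a).max(2); print('side bystander diff',d[145:208,312:355].max(), d[145:208,312:355].mean())
E
```

```text
12.1 [470.61 194.75 217.53] 85.44358679112332 [0.2  0.27 0.35]
hub top axis (np.float64(252.8956228353566), np.float64(93.56127034134333))
side bystander diff 151 33.70653377630122
```

View pics/c6.png

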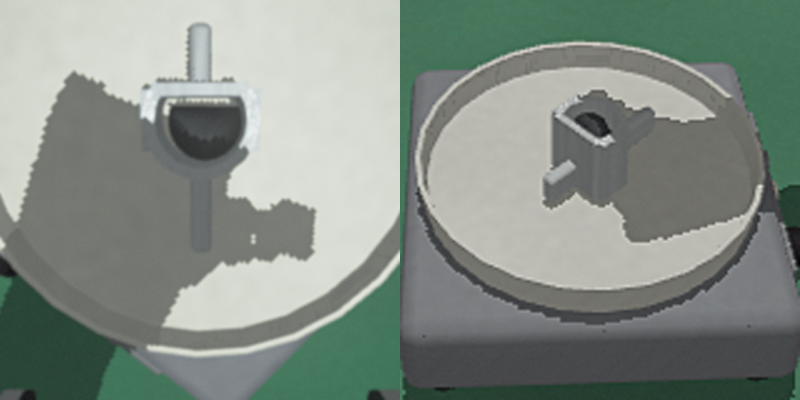

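```bash
python3 - <<'E'
from h import *
w=wcam('w6');b=cam('side')
for p,q in [((218.8,72.8),(304.8,273.8)),((284.8,72.8),(281.2,259.8))]: print(tri(ray(w,*p),ray(b,*q)))
for n in ('side','scene'):
    for k in (0,6):
        im=cv2.imread(f'pics/{n}{k}.png'); 
        x0,y0,x1,y1=(312,145,352,208) if n=='side' else (128,175,218,225)
        m=(cv2.cvtColor(im,cv2.COLOR_BGR2HSV)[y0:y1,x0:x1,1]<50).astype(np.uint8)
        N,l,st,ce=cv2.connectedComponentsWithStats(m); print(n,k,[(ce[i],st[i,4]) for i in range(1,N) if st[i,4]>25])
E
```

```text
(array([509.65, 272.39, 122.93]), np.float64(2.739538056563323))
(array([545.43, 242.48, 123.38]), np.float64(0.942034138100698))
side 0 [(array([18.12, 11.75]), np.int32(460)), (array([18.99, 49.78]), np.int32(370))]
side 6 [(array([ 7.84, 13.2 ]), np.int32(240)), (array([18.99, 49.76]), np.int32(372)), (array([37.  , 52.14]), np.int32(99))]
scene 0 [(array([75.31, 10.39]), np.int32(283)), (array([17.58, 30.78]), np.int32(537)), (array([79.46, 47.96]), np.int32(26))]
scene 6 [(array([75.3 , 10.39]), np.int32(281)), (array([17.64, 30.69]), np.int32(536))]
```

```bash
python3 -c "
from cell import ctrl
print(ctrl.finish_job())"
```

```text
the job is handed in; nothing more can be done
None
```

The D-hole paddle is fully home on the shaft, flat to flat, and the job is handed in. The last clock reading was 12.1 s. I gripped it by its flat faces, turned it to the shaft's flat (world yaw about 47°), and lowered it while held. I released it only after the force showed it resting on the pan floor.

**Last checks:**
- **Height:** at release the tool stood at 87.2 mm, exactly the grasp height plus the 75 mm pan floor. Two-view triangulation put the hub's top at about 123 mm, against 125 mm when home, which is within the calibration error.
- **Fit:** the pictures show the shaft in the hole with the flats aligned and the hub upright.
- **Bystanders:** in the scene camera the spacer ring and the square paddle are unmoved, to within 0.1 px.
- **Robot:** the gripper is open and clear of everything.

**Disagreements:**
- My first rough shaft position from the outside cameras was about 8 mm off in y. I used the two wrist views instead, which agreed within 1 mm.
- A first shaft angle read by eye was about 51°. The contour fit gave 45.4° and the check after turning gave 46.6°, which I used.
- The side view could not confirm the square paddle, as the arm appears to cover part of it there.

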